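Fit a wheel on its axle and lock it with the R-clip

ROBOT

A 7-joint arm with a two-finger parallel gripper is mounted at the origin on a cart in front of the work surface, level with it; the furniture and walls round the work are solid. World frame = base frame: x ahead of the robot, y to its left, z up, the work surface at z = 0. Lengths are in m, angles in rad, forces in N, time in s.
With the tool pointing down it reaches from about 0.35 to 0.775 m from the base axis. Payload 3.1 kg.
Tool frame: the origin (TCP) lies between the finger pads; the fingertips stand 22 mm ahead of it and the grasp point (between the pads) lies 3 mm ahead of it; x points along the fingers, y is the direction in which the jaws open and shut, and the axes are right-handed (so a half turn about x gives the same grasp; the last joint's range is limited). The gripper opens to 85 mm and grips with 20 to 120 N. Pads are 22 mm wide; open, the fingers measure 114 mm over their backs; the gripper's body (76 mm by 85 mm) begins 54 mm behind the grasp point. The pads swing forward as they close: fully open they stand 13 mm farther back than shut.
Start: joints at [1.084, 0.311, 0.014, 1.512, -0.004, 1.319, -0.027], TCP at [0.237, -0.496, 0.253] pointing down, gripper open.
Joint ranges: [-2.7, 2.7], [-0.3, 1.91], [-1.27, 1.3], [0.12, 2.57], [-1.44, 4.58], [0.2, 2.03], [-3.05, 3.05]. Speed limits (rad/s): [2.79, 2.79, 3.14, 3.14, 3.14, 3.14, 3.14].

INTERFACE

Orientations are given as a unit quaternion [x, y, z, w].
In Python, from bench import env gives the robot as it stands.
- The arm moves only by the tool jog_arm, never from a script. Its argument "motion" is a list of rows, each a list of 6 numbers: the shift along the tool's x, y, z in cm, then the turn, a rotation vector about the tool's x, y, z in rad. In form: [[x, y, z, wx, wy, wz], ...]. A call has 1 to 8 rows; each row shifts and turns the commanded pose from where the row before left it, along the tool's axes as they then stand; what a row does not reach is not made up. A row lasts 1/12 s, in which the tool goes at most 41.7 mm and 7.16 degrees, less where a joint would pass 70% of its speed; a pose out of reach is approached as far as the arm can. A call is refused whole if a number of a shift passes 4.17 or a number of a turn 0.125, either way. A call with a gripper value outside its range is refused whole. "hand" is the closure, from 0 (fully open) to 1 (shut), set as the call begins (left out, the last holds). The fingers move at their own pace and stop on an object; the grip force is fixed at half the most. Time passes only in rows, so rows that do not move let the fingers close. It gives the time, the measured TCP pose, the force and the opening at its end, in the units of the state.
- env.observe(): the state, without advancing time (a new reading comes with each control period).
- env.read_camera(name): name is "scene" or "top" or "wrist"; returns the picture (384x512x3 uint8, red, green, blue); there is no depth.
- env.get_calibration(name): a dict with "K" (3x3 intrinsics, pixels), "xyz" and "orientation" of the camera in the world; the wrist camera has in their place "hand_eye" (4x4, takes a point from camera to tool coordinates, whose origin is the TCP and whose axes are the tool frame's). Camera axes: x right, y up, looking along -z (the intrinsics and any distortion apply to the point x, -y, -z); pixel columns grow to the right and rows downward; lengths in m; the calibration is good to about 2 mm. A picture is of the moment at which its call begins: read the wrist's pose just before it. get_calibration takes no time and is no camera call.
- env.finish_job(): hands the job in, once; it reports no verdict.
The state is a dict: "t": time; "joints": joint angles; "joint_velocities": joint speeds; "joint_torque": joint torques, N m; "eef_pos": TCP position; "orientation": TCP orientation; "contact_force": force on the tool from outside, world axes, zero at the start; "moment": the same for the moment, N m; "opening": opening from 0.0 (shut) to 1.0 (fully open).
Only numpy, scipy, OpenCV 4.12 (cv2) and the standard library are available. Lean on these libraries where they do the work, as an engineer would, in place of code of your own. Each camera call takes 0.05 s, during which the arm holds its last target. There are 200 camera calls.

TASK

Put the loose wheel over the upright axle, hub side up, so that it sits fully down on the axle plate. Then pick up the big R-clip and push its straight leg through the cross-hole above the hub until its bent leg has ridden over the axle and the axle lies fully home in the clip's pocket; feel for the hole and for the stop and do not force the clip. Let go and leave the other tools where they are.

Things in the scene. Friction and masses are not known exactly. Their poses are not given: they have to be found in the camera images.
- axle_plate: Grey steel plate 110 x 110 x 8 mm, bolted to the bench, origin under its centre, z up. Round shoulder 40 mm across at its centre, top 16 mm above the bench; from it rises a steel axle, 24 mm diameter, on the plate's z axis, chamfered top 88 to 99 mm above the bench. Cross-hole along the plate's x axis, 16 mm below the top, open on both sides.
- hole_low (a point): On the axle's axis 68 mm above the bench: centre of the cross-hole (8.6 mm wide, eight-sided, along this point's x) if the axle stood on its lowest stop. The axle has end play and stands 4 to 15 mm higher than that (held by about 30 N friction); this is NOT measured, so find the hole by feel or sight 72 to 83 mm above the bench. The clip may go in from either side.
- wheel: Loose trolley wheel, 0.25 to 0.5 kg, lying flat: black tyre 100 mm across, 30 mm thick; grey round hub 44 mm across stands up 16 mm above the tyre (46 mm in all): lift it by the hub. Bore 29 mm right through. Origin at the centre of its underside, z up along the bore. Fully down on the axle its underside is 16 mm, the hub's top 62 mm above the bench.
- clip: Loose R-clip of 6 mm steel wire, 52 g, 125 mm long, lying flat. Origin at the underside below the middle of its finger loop (wire centre 3 mm higher); x along the straight leg to its tip, y to the bent leg, z up. The loop is a double coil, 12 mm high, 24 mm over its two straight sides (along x, -10 to 14 mm, centred on y = 0): pinch there across y. Straight leg at y = -9 mm.
- clip_seat (a point): Centre of the clip's round pocket, at clip x 62, y -9, z 3 mm; on the axle's axis when home. The clip's hard neck, just behind the pocket, then stops on the axle and the push rises steeply. Over 30 N between clip and axle (the spring squeeze, up to 20 N, included) is too much. Home, it may sit 1 to 2 mm off the axis (play in the hole). Axes as the clip's.
- clip_tip (a point): Square-cut end of the clip's straight leg, at clip x 102, y -9, z 3 mm (40 mm ahead of clip_seat). It meets the axle's surface when clip_seat is 52 mm from the axle's axis.
- bent_leg (a joint): Spring angle of the clip's bent leg about its neck: 0 relaxed, opens to 0.45 rad. The leg (pocket, hump, flared tip at clip x 90, y 10 mm) starts to ride over the axle with clip_seat about 24 mm short of the axle's axis, takes a push of up to about 10 N, opens to about 0.17 rad, lets the clip draw itself in over the last 6 mm, and is back near 0 when home.
- cork_pad: Small yellow rubbing pad 26 x 60 x 14 mm lying on the bench; leave alone. Origin under the centre.
- screw_jar: White jar of screws with grey lid, 60 mm across, 73 mm tall, in the bench's tool well (40 mm deep); leave alone. Origin under the centre.
- pine_block: Pine block 52 x 72 x 33 mm with a small cleat on top, in the tool well; leave alone. Origin under the centre.
There are look-alikes about, which are no part of the job. Several things have the shape of the wheel; the one meant has the colours described above.

How it is judged:
On the way, in this order (a step that is already met when the one before it is completed fails the run):
1. the wheel sits fully down on the axle (horizontal distance between wheel and axle_plate below 0.006 m and z of wheel in the frame of axle_plate between 0.013 and 0.019 m and angle between wheel's own z axis and vertical below 0.08 rad), for 0.2 s.
2. the clip's straight leg is in the cross-hole (horizontal distance between clip_seat and axle_plate below 0.035 m and angle between the x axis of clip and the x axis of axle_plate, either way round below 0.15 rad and z of clip_seat in the frame of axle_plate between 0.067 and 0.088 m and angle between clip_seat's own z axis and vertical below 0.6 rad), for 0.1 s.
At the end, for the whole second after the job is handed in: Wheel flat on the shoulder (within 6 mm of the axis, underside 13-19 mm above the bench, tilt < 0.08 rad); clip through the cross-hole, clip_seat within 3 mm of the axle's axis and 67-88 mm high, along the hole within 0.2 rad, tilt < 0.6 rad; both at rest, let go (all of step 1 and horizontal distance between clip_seat and axle_plate below 0.003 m and angle between the x axis of clip and the x axis of axle_plate, either way round below 0.2 rad and z of clip_seat in the frame of axle_plate between 0.067 and 0.088 m and angle between clip_seat's own z axis and vertical below 0.6 rad and linear speed of each of clip, wheel below 0.02 m/s); the robot touches nothing.
It fails at once if the clip is forced against the axle or its plate with more than 30 N (contact force between clip and axle_plate above 30 N).
It fails at once if the rubbing pad is disturbed (moved more than 20 mm) (distance of cork_pad from where it was at the start of the episode above 0.02 m).
It fails at once if the screw jar is disturbed (moved more than 20 mm) (distance of screw_jar from where it was at the start of the episode above 0.02 m).
It fails at once if the pine block is disturbed (moved more than 20 mm) (distance of pine_block from where it was at the start of the episode above 0.02 m).
It also fails if it takes over 72 s, if anything falls off the work surface, if the arm or the gripper's body presses on something with over 40 N, if the wrist force passes 120 N, or if a joint passes its speed limit or range.

## Working session

There is one attempt and no reset: what is moved stays moved. The work goes in short steps, Python scripts to look and compute and a tool call to move; the robot and the scene stay as the last step left them, time stands still between calls to the robot, and variables do not carry over. Pictures are saved under pics/ and viewed, about 8 in all and at most 12, crops included, and the job is handed in when it is done.

Besides the shell and the picture viewer there is one more tool, called after "Emit:" in YAML: its name, and indented under it one key for each argument. jog_arm: Moves the arm, as the interface text tells. Its arguments: {"type":"object","properties":{"motion":{"type":"array"},"hand":{"type":"number"}},"required":["motion"]}

```bash
mkdir -p pics; ls
cat > h.py <<'E'
import numpy as np, cv2
from scipy.spatial.transform import Rotation as R
from bench import env
def cam(n, st=None):
    c=env.get_calibration(n); K=np.array(c["K"])
    if n=="wrist":
        st=st or env.observe(); T=np.eye(4); T[:3,:3]=R.from_quat(st["orientation"]).as_matrix(); T[:3,3]=st["eef_pos"]
        T=T@np.array(c["hand_eye"])
    else:
        T=np.eye(4); T[:3,:3]=R.from_quat(c["orientation"]).as_matrix(); T[:3,3]=c["xyz"]
    return K,T
def cast(KT,uv,z):
    K,T=KT; uv=np.atleast_2d(uv).astype(float)
    d=np.c_[uv,np.ones(len(uv))]@np.linalg.inv(K).T*[1,-1,-1]@T[:3,:3].T
    return T[:3,3]+d*((z-T[2,3])/d[:,2])[:,None]
def proj(KT,P):
    K,T=KT; p=(np.atleast_2d(P)-T[:3,3])@T[:3,:3]*[1,-1,-1]@K.T
    return p[:,:2]/p[:,2:]
def snap(n,f):
    KT=cam(n); im=env.read_camera(n); cv2.imwrite(f"pics/{f}.png",im[:,:,::-1]); return KT,im
E
python3 - <<'E'
from h import *
for n in("scene","top","wrist"):
    c=env.get_calibration(n); print(n,{k:np.round(v,3).tolist() if k!="name" else v for k,v in c.items() if not isinstance(v,str)})
a=snap("top","top0")[1]; b=snap("scene","scene0")[1]
print(env.observe())
E
```

```text
pics
scene {'K': [[472.114, 0.0, 254.607], [0.0, 472.114, 188.81], [0.0, 0.0, 1.0]], 'xyz': [-0.449, -0.822, 0.854], 'orientation': [0.426, -0.212, -0.389, 0.789]}
top {'K': [[357.207, 0.0, 258.265], [0.0, 357.207, 191.855], [0.0, 0.0, 1.0]], 'xyz': [0.367, -0.04, 1.004], 'orientation': [0.065, -0.065, -0.701, 0.707]}
wrist {'K': [[319.24, 0.0, 258.975], [0.0, 319.24, 189.843], [0.0, 0.0, 1.0]], 'hand_eye': [[-0.001, 0.289, -0.957, -0.119], [1.0, -0.0, -0.001, -0.0], [-0.0, -0.957, -0.289, -0.075], [0.0, 0.0, 0.0, 1.0]]}
{'t': 0.1, 'joints': array([ 1.08427827,  0.31165005,  0.013988  ,  1.51291099, -0.00439136,
        1.3192258 , -0.02721179]), 'joint_velocities': array([-0.00116613,  0.00045967,  0.00025699, -0.00398772,  0.0003879 ,
        0.00025498,  0.00105232]), 'joint_torque': array([ 6.51579521e-04, -3.80853689e+01,  1.46458517e-01, -2.31239033e+01,
        1.22214304e-02,  8.21337715e-03,  3.06939157e-06]), 'eef_pos': array([ 0.2364074, -0.4959111,  0.2523215]), 'orientation': array([-0.6894819 , -0.15673594,  0.68988605, -0.1552604 ]), 'contact_force': array([ 0.31491863, -0.59425025,  0.19041959]), 'moment': array([ 0.02288049, -0.00725584, -0.01565475]), 'opening': 0.9981260716789018}
```

View pics/top0.png

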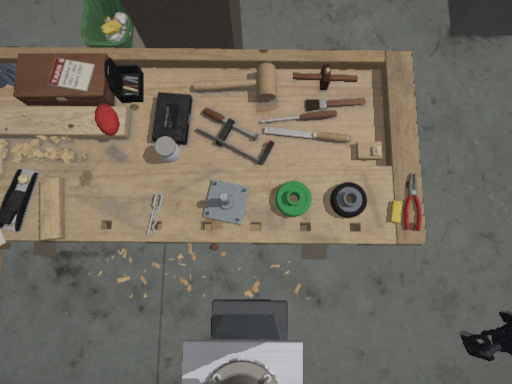

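View pics/scene0.png

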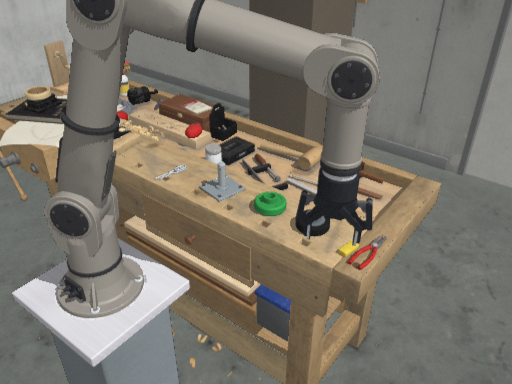

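Top view: candidates for the wheel are the black tyre with grey hub at (349,200) and the green look-alike at (294,198), so I choose (349,200). Clip at about (155,213), axle plate at (226,201), pad at (397,211), jar (167,150), pine block (370,150). I'll check these in one close crop and measure.

Run:
```python
from h import *
im=cv2.imread("pics/top0.png"); KT=cam("top")
a=cv2.resize(im[180:240,130:260],None,fx=6,fy=6,interpolation=cv2.INTER_CUBIC)
b=cv2.resize(im[165:245,310:430],None,fx=3,fy=3,interpolation=cv2.INTER_CUBIC)
c=np.zeros((a.shape[0]+b.shape[0],780,3),np.uint8); c[:a.shape[0]]=a; c[a.shape[0]:,:b.shape[1]]=b
cv2.imwrite("pics/crop1.png",c)
print("tcp px",proj(KT,env.observe()["eef_pos"]))
for n,uv,z in[("wheelhub",(349,200),.046),("green",(294,198),.046),("plate",(226,203),.008),("axletop",(226,199),.095),("clip",(155,213),.003),("frontedge",(250,243),0),("backedge",(250,50),0),("right",(425,240),0),("pad",(397,211),.014)]: print(n,cast(KT,uv,z).round(3))
```

```text
tcp px [[485.45500999 326.3430089 ]]
wheelhub [[ 0.524 -0.285  0.046]]
green [[ 0.528 -0.136  0.046]]
plate [[0.519 0.052 0.008]]
axletop [[0.516 0.044 0.095]]
clip [[0.489 0.252 0.003]]
frontedge [[ 0.408 -0.017  0.   ]]
backedge [[ 0.998 -0.009  0.   ]]
right [[ 0.42  -0.505  0.   ]]
pad [[ 0.499 -0.426  0.014]]
```

View pics/crop1.png

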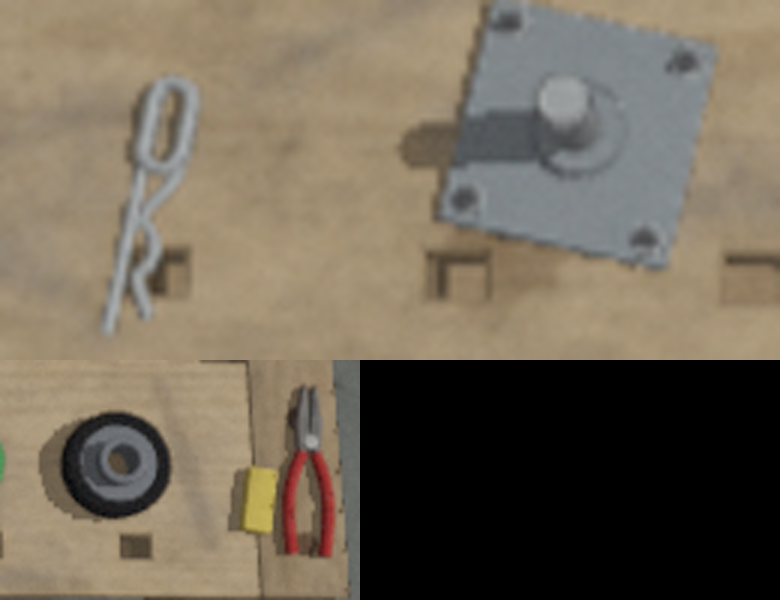

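The crop confirms the black tyre with grey hub, lying hub up, apart from the pad and pliers. The clip's loop is at the far end, its tip points to the robot, and its bent leg is on the right. Next I'll compute the first move.

```bash
cat >> h.py <<'E'
def go(P=None,yaw=None,st=None,verbose=True):
    """tool-frame shift (cm) and turn to bring TCP to P with tool x down, tool y at yaw (world)"""
    st=st or env.observe(); M=R.from_quat(st["orientation"]); p=np.array(st["eef_pos"])
    A=M.as_matrix()
    y=np.arctan2(A[1,1],A[0,1]); yy=y if yaw is None else yaw
    T=np.array([[0,np.cos(yy),0],[0,np.sin(yy),0],[-1,0,0]]); T[:,2]=np.cross(T[:,0],T[:,1])
    rv=(M.inv()*R.from_matrix(T)).as_rotvec()
    d=A.T@(np.array(P)-p)*100 if P is not None else None
    d2=T.T@(np.array(P)-p)*100 if P is not None else None
    print("t",round(st["t"],2),"p",p.round(4),"yaw",round(y,3),"F",np.round(st["contact_force"],1),"op",round(st["opening"],3),"| shift cm (now axes)",None if d is None else d.round(2),"(after turn)",None if d is None else d2.round(2),"turn",rv.round(3))
E
python3 - <<'E'
from h import *
KT=cam("top"); c=lambda x,y:(130+(x+.5)/6-.5,180+(y+.5)/6-.5)
print("plate",cast(KT,c(578,131),.008)); e=cast(KT,[c(440,215),c(665,268),c(717,48)],.008); print("edges",np.diff(e,axis=0),np.linalg.norm(np.diff(e,axis=0),axis=1))
q=cast(KT,[c(168,122),c(108,330),c(150,318)],.004); print("clip loop,tip,bent",q)
print(env.observe()["joints"].round(2), R.from_quat(env.observe()["orientation"]).as_matrix().round(3))
go([.524,-.285,.20])
E
```

```text
plate [[0.52316904 0.05249651 0.008     ]]
edges [[-2.38196908e-02 -1.05496489e-01  1.11022302e-16]
 [ 1.04450918e-01 -2.27648974e-02  1.11022302e-16]] [0.10815215 0.10690292]
clip loop,tip,bent [[0.52637733 0.24669496 0.004     ]
 [0.42838635 0.26865518 0.004     ]
 [0.43410406 0.2495051  0.004     ]]
[ 1.08  0.31  0.01  1.51 -0.    1.32 -0.03] [[-0.001  0.43  -0.903]
 [ 0.002 -0.903 -0.43 ]
 [-1.    -0.002  0.   ]]
t 0.1 p [ 0.2364 -0.4959  0.2523] yaw -1.126 F [ 0.3 -0.6  0.2] op 0.998 | shift cm (now axes) [  5.24  -6.65 -35.04] (after turn) [  5.23  -6.66 -35.04] turn [0.    0.    0.002]
```

Emit:
jog_arm:
  motion:
    - [0.5,-0.83,-4,0,0,0]
    - [0.5,-0.83,-4,0,0,0]
    - [0.5,-0.83,-4,0,0,0]
    - [0.5,-0.83,-4,0,0,0]
    - [0.5,-0.83,-4,0,0,0]
    - [0.5,-0.83,-4,0,0,0]
    - [0.5,-0.83,-4,0,0,0]
    - [0.5,-0.83,-4,0,0,0]
  hand: 0

```text
t: 0.77
eef_pos: [0.4979, -0.2973, 0.2126]
orientation: [-0.689, -0.156, 0.69, -0.156]
contact_force: [-0.5, -0.9, 0.2]
opening: 0.999
```

Emit:
jog_arm:
  motion:
    - [0.5,0,-2,0,0,0]
    - [0,0,0,0,0,0]
    - [0,0,0,0,0,0]

```text
t: 1.02
eef_pos: [0.5156, -0.2885, 0.207]
orientation: [-0.689, -0.158, 0.69, -0.157]
contact_force: [-0.3, -0.2, 0.3]
opening: 1.004
```

Run:
```python
from h import *
go([.524,-.285,.2])
KT,im=snap("wrist","w1")
print(proj(KT,[.524,-.285,.046]))
```

```text
t 1.02 p [ 0.5156 -0.2885  0.207 ] yaw -1.122 F [-0.3 -0.2  0.3] op 1.004 | shift cm (now axes) [ 0.7   0.05 -0.91] (after turn) [ 0.7   0.05 -0.91] turn [0.    0.001 0.002]
[[259.89444522 169.20686544]]
```

View pics/w1.png

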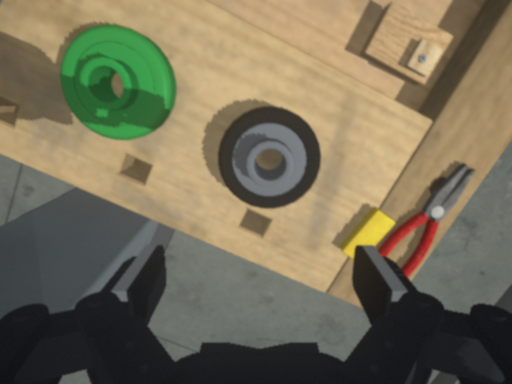

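The wrist view shows the black wheel at about (269,158) with its grey hub at (272,160). The green look-alike is at (118,82) and the pad at (370,233). I'll measure the wheel centre.

Run:
```python
from h import *
im=cv2.imread("pics/w1.png"); KT=cam("wrist")
g=cv2.cvtColor(im,cv2.COLOR_BGR2GRAY)
hsv=cv2.cvtColor(im,cv2.COLOR_BGR2HSV)
roi=np.zeros_like(g); cv2.circle(roi,(269,158),62,255,-1)
m=((g<40)&(roi>0)).astype(np.uint8)
m=cv2.morphologyEx(m,cv2.MORPH_OPEN,np.ones((3,3)))
cs,_=cv2.findContours(m,cv2.RETR_EXTERNAL,cv2.CHAIN_APPROX_NONE); c=max(cs,key=cv2.contourArea)
el=cv2.fitEllipse(c); print("tyre",el,cast(KT,el[0],.015),cast(KT,el[0],.03))
grey=((hsv[...,1]<70)&(g>60)&(roi>0)).astype(np.uint8)
for r in [(20,30)]:
    h=cv2.HoughCircles(g[100:220,210:330],cv2.HOUGH_GRADIENT,1,5,param1=80,param2=15,minRadius=8,maxRadius=30)
    if h is not None:
        for x,y,rr in h[0][:6]: print("hough",x+210,y+100,rr,cast(KT,(x+210,y+100),.046),"diam mm",2*rr/319*KT[1][2,3]*1000-2*rr/319*46)
```

```text
Traceback (most recent call last):
ValueError: max() iterable argument is empty
```

Run:
```python
from h import *
im=cv2.imread("pics/w1.png"); KT=cam("wrist")
g=cv2.cvtColor(im,cv2.COLOR_BGR2GRAY); hsv=cv2.cvtColor(im,cv2.COLOR_BGR2HSV)
print(im[158,215:330:5].tolist())
roi=np.zeros_like(g); cv2.circle(roi,(269,158),62,255,-1)
m=((hsv[...,1]<60)&(roi>0)).astype(np.uint8)
m=cv2.morphologyEx(m,cv2.MORPH_OPEN,np.ones((3,3)))
cs,_=cv2.findContours(m,cv2.RETR_EXTERNAL,cv2.CHAIN_APPROX_NONE); c=max(cs,key=cv2.contourArea)
el=cv2.fitEllipse(c); print("tyre",el,cast(KT,el[0],.015),cast(KT,el[0],.03))
h=cv2.HoughCircles(g[100:220,210:330],cv2.HOUGH_GRADIENT,1,5,param1=80,param2=12,minRadius=8,maxRadius=30)
if h is not None:
    for x,y,rr in h[0][:6]: print("hough",x+210,y+100,rr,cast(KT,(x+210,y+100),.046))
print(proj(KT,[[.524,-.285,.046],[.546,-.285,.046]]),KT[1][:3,3])
```

```text
[[85, 114, 131], [41, 50, 55], [48, 54, 58], [49, 54, 57], [82, 82, 81], [80, 80, 80], [81, 80, 79], [126, 121, 117], [105, 110, 113], [72, 92, 105], [64, 83, 95], [64, 81, 95], [64, 82, 94], [64, 81, 93], [99, 96, 93], [135, 131, 126], [129, 125, 121], [130, 126, 123], [117, 114, 110], [46, 50, 53], [48, 53, 56], [81, 103, 116], [121, 157, 177]]
tyre ((269.72943115234375, 158.05868530273438), (95.11833190917969, 98.34597778320312), 66.27554321289062) [[ 0.53048361 -0.29449454  0.015     ]] [[ 0.53295419 -0.29274638  0.03      ]]
hough 269.5 163.5 16.7 [[ 0.53105341 -0.29287291  0.046     ]]
hough 261.5 153.5 28.3 [[ 0.53613072 -0.28247509  0.046     ]]
hough 262.5 163.5 29.4 [[ 0.52834871 -0.28720706  0.046     ]]
hough 253.5 153.5 21.6 [[ 0.53306812 -0.27605954  0.046     ]]
hough 278.5 156.5 27.1 [[ 0.54022213 -0.29731515  0.046     ]]
hough 267.5 154.5 14.9 [[ 0.53761973 -0.28768021  0.046     ]]
[[258.19285978 166.74165295]
 [268.92863679 144.72059732]] [ 0.58183805 -0.25815662  0.32679523]
```

Emit:
jog_arm:
  motion:
    - [2.5,0.27,-0.3,0,0,0]
    - [2.5,0.27,-0.3,0,0,0]
    - [2.5,0.27,-0.3,0,0,0]
    - [2.5,0.27,-0.3,0,0,0]
    - [0,0,0,0,0,0]
    - [0,0,0,0,0,0]
  hand: 0.3

```text
t: 1.57
eef_pos: [0.528, -0.2962, 0.1072]
orientation: [-0.689, -0.155, 0.691, -0.154]
contact_force: [-0.1, -0.0, 0.6]
opening: 0.698
```

Run:
```python
from h import *
go([.531,-.293,.06])
KT,im=snap("wrist","w2"); im=im[:,:,::-1].copy()
print(proj(KT,[[.531,-.293,.046]]))
hsv=cv2.cvtColor(im,cv2.COLOR_BGR2HSV)
u=proj(KT,[[.531,-.293,.03]])[0].astype(int); 
roi=np.zeros(im.shape[:2],np.uint8); cv2.circle(roi,tuple(int(i) for i in u),int(.058*319/(KT[1][2,3]-.03)),255,-1)
m=((hsv[...,1]<60)&(roi>0)).astype(np.uint8); m=cv2.morphologyEx(m,cv2.MORPH_OPEN,np.ones((3,3)))
c=max(cv2.findContours(m,cv2.RETR_EXTERNAL,cv2.CHAIN_APPROX_NONE)[0],key=cv2.contourArea)
el=cv2.fitEllipse(c); print("tyre",el,cast(KT,el[0],.03))
cv2.ellipse(im,el,(0,0,255),1)
cv2.imwrite("pics/w2b.png",im)
```

```text
t 1.57 p [ 0.528  -0.2962  0.1072] yaw -1.129 F [-0.1 -0.   0.6] op 0.698 | shift cm (now axes) [ 4.72 -0.15 -0.43] (after turn) [ 4.72 -0.16 -0.41] turn [0.    0.003 0.002]
[[256.64253012 214.7249603 ]]
tyre ((255.6080322265625, 195.86935424804688), (135.3733673095703, 142.50686645507812), 78.2777328491211) [[ 0.53679249 -0.28938313  0.03      ]]
```

View pics/w2b.png

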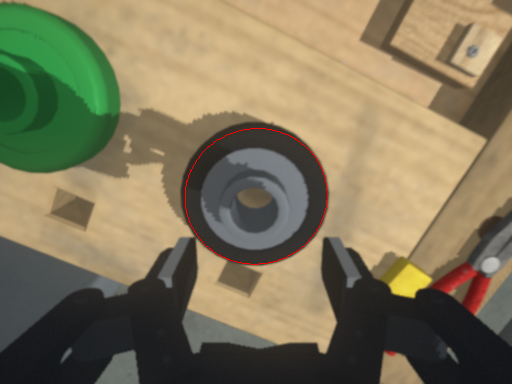

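The view shows the tyre spanning columns 184–328 and rows 122–264, with the hub ring around (255,203). The red ellipse was cut off at its top edge. I'll cast the corrected centres.

Run:
```python
from h import *
KT=cam("wrist")
im=cv2.imread("pics/w2.png"); hsv=cv2.cvtColor(im,cv2.COLOR_BGR2HSV); g=hsv[...,2]
roi=np.zeros(im.shape[:2],np.uint8); cv2.circle(roi,(256,194),80,255,-1); roi[262:]=0
dark=((g<75)&(hsv[...,1]<70)&(roi>0)).astype(np.uint8); dark=cv2.morphologyEx(dark,cv2.MORPH_OPEN,np.ones((3,3)))
cs=cv2.findContours(dark,cv2.RETR_CCOMP,cv2.CHAIN_APPROX_NONE)
for c,h in zip(cs[0],cs[1][0]):
    if cv2.contourArea(c)>1500: el=cv2.fitEllipse(c); print(h[3],cv2.boundingRect(c),np.round(el[0]+el[1],1),"z.03",cast(KT,el[0],.03).round(4),"z.015",cast(KT,el[0],.015).round(4))
print("hubring",cast(KT,(255,202),.046))
go()
```

```text
-1 (182, 125, 146, 137) [254.2 194.1 137.7 144.8] z.03 [[ 0.5388 -0.2887  0.03  ]] z.015 [[ 0.5344 -0.2906  0.015 ]]
3 (200, 147, 110, 104) [254.5 198.6 103.2 108.4] z.03 [[ 0.5361 -0.2902  0.03  ]] z.015 [[ 0.5315 -0.2922  0.015 ]]
hubring [[ 0.53914112 -0.28929081  0.046     ]]
t 1.62 p [ 0.5295 -0.2965  0.1091] yaw -1.128 F [ 0.  -0.1  0.6] op 0.7 | shift cm (now axes) None (after turn) None turn [-0.     0.001 -0.001]
```

Emit:
jog_arm:
  motion:
    - [0,-0.35,-0.78,0,0,0]
    - [1.5,0,0,0,0,0]
    - [1.5,0,0,0,0,0]
    - [1.0,0,0,0,0,0]
    - [0.4,0,0,0,0,0]
    - [0.4,0,0,0,0,0]
    - [0,0,0,0,0,0]

```text
t: 2.2
eef_pos: [0.5361, -0.2883, 0.0604]
orientation: [0.69, 0.156, -0.69, 0.156]
contact_force: [-0.4, 0.4, -0.9]
opening: 0.698
```

Emit:
jog_arm:
  motion:
    - [0.3,0,0,0,0,0]
    - [0.2,0,0,0,0,0]
    - [0,0,0,0,0,0]

```text
t: 2.45
eef_pos: [0.5361, -0.2883, 0.0553]
orientation: [0.69, 0.156, -0.69, 0.156]
contact_force: [0.7, -0.2, -0.8]
opening: 0.698
```

Emit:
jog_arm:
  motion:
    - [0.2,0,0,0,0,0]
    - [0.1,0,0,0,0,0]
    - [0,0,0,0,0,0]
    - [0,0,0,0,0,0]

```text
t: 2.78
eef_pos: [0.536, -0.2883, 0.0522]
orientation: [-0.69, -0.156, 0.69, -0.156]
contact_force: [0.3, -0.4, 0.1]
opening: 0.699
```

Emit:
jog_arm:
  motion:
    - [0,0,0,0,0,0]
    - [0,0,0,0,0,0]
    - [0,0,0,0,0,0]
    - [0,0,0,0,0,0]
    - [0,0,0,0,0,0]
    - [0,0,0,0,0,0]
  hand: 1

```text
t: 3.28
eef_pos: [0.5365, -0.2884, 0.0528]
orientation: [0.69, 0.156, -0.689, 0.156]
contact_force: [-0.1, -0.2, 3.6]
opening: 0.486
```

Emit:
jog_arm:
  motion:
    - [-2,0,0,0,0,0]
    - [-3.5,0,0,0,0,0]
    - [-3.5,0,0,0,0,0]
    - [-3.5,0,0,0,0,0]
    - [-3,0,0,0,0,0]
    - [0,-2.9,-1.4,0,0,0]
    - [0,-2.9,-1.4,0,0,0]
    - [0,-2.9,-1.4,0,0,0]

```text
t: 3.95
eef_pos: [0.5356, -0.1911, 0.2065]
orientation: [-0.689, -0.155, 0.69, -0.155]
contact_force: [1.4, 0.3, -2.9]
opening: 0.483
```

Emit:
jog_arm:
  motion:
    - [0,-2.8,-1.3,0,0,0]
    - [0,-2.8,-1.3,0,0,0]
    - [0,-2.8,-1.3,0,0,0]
    - [0,0,0,0,0,0]
    - [0,0,0,0,0,0]

```text
t: 4.37
eef_pos: [0.5348, -0.0955, 0.2061]
orientation: [-0.688, -0.159, 0.69, -0.157]
contact_force: [-0.4, -1.2, -3.3]
opening: 0.484
```

Run:
```python
from h import *
go([.523,.0525,.2])
KT,im=snap("wrist","w3")
print(proj(KT,[[.523,.0525,.008],[.523,.0525,.095]]))
print(env.observe()["joints"].round(2))
```

```text
t 4.37 p [ 0.5348 -0.0955  0.2061] yaw -1.12 F [-0.4 -1.2 -3.3] op 0.484 | shift cm (now axes) [  0.63 -13.83  -5.39] (after turn) [  0.61 -13.83  -5.39] turn [0.    0.002 0.003]
[[116.97135504 115.35682412]
 [ 64.63172877 123.6103003 ]]
[ 0.32  0.34 -0.22  1.6   0.08  1.22 -1.04]
```

View pics/w3.png

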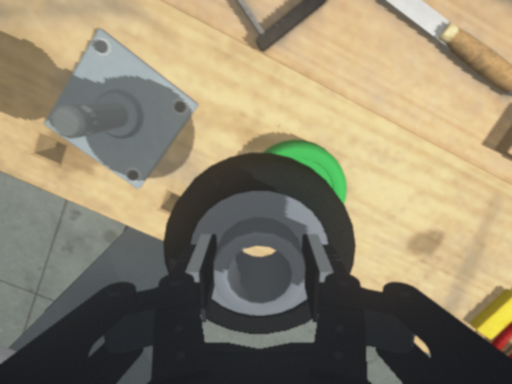

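Held wheel is centred at about (260,243). The plate's corners are at (97,28), (197,104), (140,187) and (45,121), the shoulder is at (122,115) and the axle top at (70,120).

Run:
```python
from h import *
KT=cam("wrist"); im=cv2.imread("pics/w3.png"); st=env.observe()
g=cv2.cvtColor(im,cv2.COLOR_BGR2GRAY); hsv=cv2.cvtColor(im,cv2.COLOR_BGR2HSV)
m=np.zeros(g.shape,np.uint8); s=(hsv[...,1]<45)
m[15:200,35:210]=s[15:200,35:210]; m=cv2.morphologyEx(m,cv2.MORPH_OPEN,np.ones((5,5)))
c=max(cv2.findContours(m,cv2.RETR_EXTERNAL,cv2.CHAIN_APPROX_NONE)[0],key=cv2.contourArea)
hull=cv2.convexHull(c); ap=cv2.approxPolyDP(hull,8,True)[:,0]; print("poly",ap.tolist())
for P in ([[97,28],[197,104],[140,187],[45,121]],ap if len(ap)==4 else None):
    if P is None: continue
    q=cast(KT,P,.008); print("corners",q.round(3)[:,:2].tolist(),"centre",q.mean(0).round(4),"sides",np.linalg.norm(q-np.roll(q,1,0),axis=1).round(4),"diag mid",((q[0]+q[2])/2).round(4),((q[1]+q[3])/2).round(4))
    e=q[1]-q[0]; print("edge angle",np.arctan2(e[1],e[0]), np.arctan2(*(q[2]-q[1])[[1,0]]))
print("shoulder",cast(KT,(122,115),.016)); 
for z in (.088,.094,.099): print("axle top",cast(KT,(70,119),z).round(4))
# wheel
s=(hsv[...,2]<75)&(hsv[...,1]<90); d=np.zeros(g.shape,np.uint8); d[150:262,150:370]=s[150:262,150:370]
c=max(cv2.findContours(cv2.morphologyEx(d,cv2.MORPH_OPEN,np.ones((3,3))),cv2.RETR_EXTERNAL,cv2.CHAIN_APPROX_NONE)[0],key=cv2.contourArea)
h=cv2.convexHull(c)[:,0]; h=h[(h[:,1]<258)]; el=cv2.fitEllipse(h.astype(np.float32)); print("tyre",el)
q=cast(KT,el[0],st["eef_pos"][2]-.038)-st["eef_pos"]; print("wheel offset in tool",R.from_quat(st["orientation"]).inv().apply(q))
cv2.imwrite("pics/ax.png",cv2.resize(im[60:180,30:190],None,fx=5,fy=5,interpolation=cv2.INTER_CUBIC))
```

```text
poly [[97, 30], [196, 103], [139, 187], [46, 125]]
corners [[0.589, 0.09], [0.567, -0.017], [0.464, 0.005], [0.488, 0.111]] centre [0.5272 0.0471 0.008 ] sides [0.1034 0.1087 0.1048 0.1086] diag mid [0.5269 0.0472 0.008 ] [0.5275 0.047  0.008 ]
edge angle -1.7770851680413864 2.9345701699647218
corners [[0.588, 0.089], [0.567, -0.016], [0.464, 0.006], [0.485, 0.109]] centre [0.526  0.0471 0.008 ] sides [0.1049 0.1066 0.1056 0.1052] diag mid [0.5259 0.0474 0.008 ] [0.5261 0.0467 0.008 ]
edge angle -1.761820207713329 2.938945680531263
shoulder [[0.52790478 0.04210637 0.016     ]]
axle top [[0.5261 0.0502 0.088 ]]
axle top [[0.528  0.0473 0.094 ]]
axle top [[0.5296 0.0448 0.099 ]]
tyre ((258.04766845703125, 252.9121856689453), (190.82398986816406, 199.60604858398438), 8.680794715881348)
wheel offset in tool [[ 0.03802256 -0.00055986  0.00905482]]
```

Run:
```python
from h import *
im=cv2.imread("pics/w3.png")
a=cv2.resize(im[140:350,155:365],None,fx=2,fy=2,interpolation=cv2.INTER_CUBIC)
b=cv2.resize(im[75:165,40:160],None,fx=3,fy=3,interpolation=cv2.INTER_CUBIC)
c=np.zeros((420,790,3),np.uint8); c[:,:420]=a; c[:270,425:785]=b
cv2.imwrite("pics/c2.png",c)
KT=cam("wrist"); st=env.observe()
for uv,z in [((259.5,242.5),-.038),((259.5,242.5),-.0228),((261,273),-.0068)]:
    print(uv,R.from_quat(st["orientation"]).inv().apply(cast(KT,uv,st["eef_pos"][2]+z)-st["eef_pos"]).round(4))
```

```text
(259.5, 242.5) [[0.038  0.0002 0.0028]]
(259.5, 242.5) [[ 0.0228  0.0002 -0.0047]]
(261, 273) [[0.0068 0.0008 0.0025]]
```

View pics/c2.png

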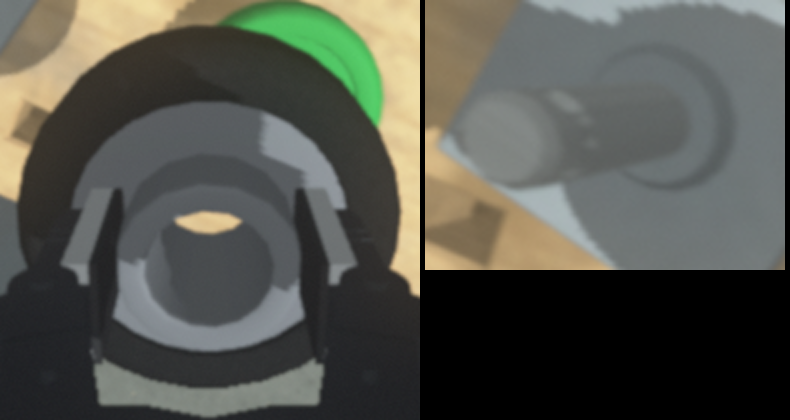

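Bore top is centred at about (259.5,274), which puts the wheel 3 mm along tool +z from the TCP. The cross-hole isn't clearly visible in this crop. Moving over the axle.

Emit:
jog_arm:
  motion:
    - [0,-2.64,-1.17,0,0,0]
    - [0,-2.64,-1.17,0,0,0]
    - [0,-2.64,-1.17,0,0,0]
    - [0,-2.64,-1.17,0,0,0]
    - [0,-2.64,-1.17,0,0,0]
    - [1.5,0,0,0,0,0]
    - [1.5,0,0,0,0,0]
    - [0.5,0,0,0,0,0]

```text
t: 5.08
eef_pos: [0.5299, 0.0434, 0.1694]
orientation: [-0.688, -0.155, 0.692, -0.156]
contact_force: [-0.9, -0.2, -3.5]
opening: 0.483
```

Emit:
jog_arm:
  motion:
    - [0,0,0,0,0,0]
    - [0,0,0,0,0,0]
    - [0,0,0,0,0,0]

```text
t: 5.33
eef_pos: [0.5323, 0.0441, 0.1729]
orientation: [0.69, 0.155, -0.689, 0.155]
contact_force: [0.1, 0.0, -3.1]
opening: 0.482
```

Run:
```python
from h import *
go([.5297,.0485,.15])
KT,im=snap("wrist","w4")
KT,im=snap("scene","s4")
print(proj(KT,[.527,.047,.09]))
```

```text
t 5.33 p [0.5323 0.0441 0.1729] yaw -1.128 F [ 0.1  0.  -3.1] op 0.482 | shift cm (now axes) [ 2.29 -0.51  0.05] (after turn) [ 2.29 -0.51  0.05] turn [ 0.    -0.001 -0.001]
[[223.13465944 165.42151632]]
```

Emit:
jog_arm:
  motion:
    - [0,-0.5,0.05,0,0,0]
    - [0.7,0,0,0,0,0]
    - [0.7,0,0,0,0,0]
    - [0,0,0,0,0,0]
    - [0,0,0,0,0,0]

```text
t: 5.85
eef_pos: [0.5282, 0.0494, 0.1573]
orientation: [-0.689, -0.156, 0.69, -0.156]
contact_force: [-0.2, -0.3, -2.7]
opening: 0.486
```

Emit:
jog_arm:
  motion:
    - [0.3,0,0,0,0,0]
    - [0.3,0,0,0,0,0]
    - [0.2,0,0,0,0,0]
    - [0,0,0,0,0,0]

```text
t: 6.18
eef_pos: [0.5286, 0.0495, 0.1497]
orientation: [-0.689, -0.156, 0.69, -0.156]
contact_force: [-0.2, -0.2, -2.5]
opening: 0.483
```

Emit:
jog_arm:
  motion:
    - [0.3,0,0,0,0,0]
    - [0.3,0,0,0,0,0]
    - [0,0,0,0,0,0]

```text
t: 6.43
eef_pos: [0.5289, 0.0514, 0.1441]
orientation: [0.69, 0.157, -0.689, 0.156]
contact_force: [0.1, 3.9, -2.9]
opening: 0.486
```

Emit:
jog_arm:
  motion:
    - [0,-0.2,-0.1,0,0,0]
    - [0.3,0,0,0,0,0]
    - [0.3,0,0,0,0,0]
    - [0,0,0,0,0,0]

```text
t: 6.77
eef_pos: [0.5285, 0.0518, 0.1374]
orientation: [-0.689, -0.156, 0.69, -0.156]
contact_force: [0.1, 1.8, -3.8]
opening: 0.486
```

Emit:
jog_arm:
  motion:
    - [0.4,0,0,0,0,0]
    - [0.4,0,0,0,0,0]
    - [0.4,0,0,0,0,0]
    - [0,0,0,0,0,0]

```text
t: 7.1
eef_pos: [0.5284, 0.0519, 0.1251]
orientation: [-0.689, -0.156, 0.69, -0.156]
contact_force: [0.3, 2.5, -4.2]
opening: 0.482
```

Emit:
jog_arm:
  motion:
    - [0.4,-0.1,-0.05,0,0,0]
    - [0.7,0,0,0,0,0]
    - [0.7,0,0,0,0,0]
    - [0.7,0,0,0,0,0]
    - [0.7,0,0,0,0,0]
    - [0.7,0,0,0,0,0]
    - [0.7,0,0,0,0,0]
    - [0,0,0,0,0,0]

```text
t: 7.77
eef_pos: [0.5279, 0.0525, 0.0784]
orientation: [-0.689, -0.156, 0.691, -0.156]
contact_force: [0.1, -0.8, -3.5]
opening: 0.482
```

Emit:
jog_arm:
  motion:
    - [0.3,0,0,0,0,0]
    - [0.3,0,0,0,0,0]
    - [0.2,0,0,0,0,0]
    - [0,0,0,0,0,0]

```text
t: 8.1
eef_pos: [0.5288, 0.0527, 0.072]
orientation: [-0.689, -0.156, 0.69, -0.156]
contact_force: [0.2, 1.2, -2.5]
opening: 0.482
```

Emit:
jog_arm:
  motion:
    - [0.2,0,0,0,0,0]
    - [0.2,0,0,0,0,0]
    - [0,0,0,0,0,0]

```text
t: 8.35
eef_pos: [0.5294, 0.0529, 0.0689]
orientation: [0.69, 0.156, -0.689, 0.156]
contact_force: [-0.4, 0.4, 1.1]
opening: 0.482
```

Emit:
jog_arm:
  motion:
    - [0,0,0,0,0,0]
    - [0,0,0,0,0,0]
    - [0,0,0,0,0,0]
    - [-0.5,0,0,0,0,0]
  hand: 0.3

```text
t: 8.68
eef_pos: [0.5284, 0.0528, 0.0728]
orientation: [-0.689, -0.156, 0.69, -0.156]
contact_force: [-0.4, 0.3, -0.2]
opening: 0.699
```

Emit:
jog_arm:
  motion:
    - [-2,0,0,0,0,0]
    - [-3,0,0,0,0,0]
    - [-3,0,0,0,0,0]
    - [0,-2.5,-1,0,0,0]
    - [0,-3.5,-1.3,0,0,0]
    - [0,-3.5,-1.3,0,0,0]
    - [0,0,0,0,0,0]
    - [0,0,0,0,0,0]

```text
t: 9.35
eef_pos: [0.5198, 0.1582, 0.154]
orientation: [0.69, 0.159, -0.689, 0.158]
contact_force: [-0.5, -0.7, -0.6]
opening: 0.701
```

Run:
```python
from h import *
go([.5264,.2467,.12],yaw=-1.703)
KT,im=snap("wrist","w5"); 
print(proj(KT,[[.526,.051,.062],[.526,.051,.095],[.526,.051,.077],[.5264,.2467,.01],[.4284,.2687,.003]]))
```

```text
t 9.35 p [0.5198 0.1582 0.154 ] yaw -1.119 F [-0.5 -0.7 -0.6] op 0.701 | shift cm (now axes) [ 3.42 -7.67 -4.45] (after turn) [ 3.4  -8.86  0.51] turn [ 0.584 -0.001  0.002]
[[393.34160303 257.48590878]
 [414.09193275 282.78834032]
 [402.03958272 268.09200703]
 [165.41500417 132.0388658 ]
 [106.04374032 218.31571048]]
```

View pics/w5.png

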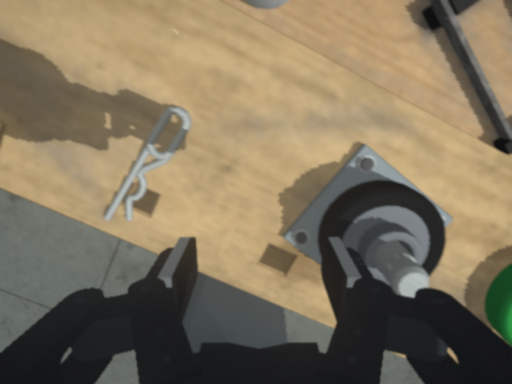

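The wheel sits over the axle at (382,238), axle top at (412,280). The clip's loop is at about (175,125) and its tip at (107,217). I'll crop the axle for the hole and measure the clip.

Run:
```python
from h import *
KT=cam("wrist"); im=cv2.imread("pics/w5.png"); hsv=cv2.cvtColor(im,cv2.COLOR_BGR2HSV)
a=cv2.resize(im[215:305,355:450],None,fx=4,fy=4,interpolation=cv2.INTER_CUBIC)
b=cv2.resize(im[95:225,95:195],None,fx=4,fy=4,interpolation=cv2.INTER_CUBIC)[:,:]
c=np.zeros((520,790,3),np.uint8); c[:360,:380]=cv2.convertScaleAbs(a,alpha=1.5); c[:520,385:785]=b; cv2.imwrite("pics/c3.png",c)
m=np.zeros(im.shape[:2],np.uint8); m[95:230,90:200]=((hsv[...,1]<60)&(hsv[...,2]>110))[95:230,90:200]
n,l,s,ce=cv2.connectedComponentsWithStats(m); i=1+s[1:,4].argmax(); print(s[i])
p=np.argwhere(l==i)[:,::-1]; q=cast(KT,p,.004)[:,:2]
far=q[:,0].argmin(); print("tip",p[far],q[far]); fa=q[:,0].argmax(); print("loop end",p[fa],q[fa])
u=np.array([-.991,.13]); t=(q-q[fa])@u; w=(q-q[fa])@[-u[1],u[0]]
for k in range(0,130,6):
    s_=(t*1000>k)&(t*1000<=k+6)
    if s_.any(): print(k,(w[s_].min()*1000).round(1),(w[s_].max()*1000).round(1),end=" | ")
```

```text
[ 103  106   89  115 2343]
tip [106 220] [0.42882342 0.26479704]
loop end [181 107] [0.55065993 0.24023331]
0 -8.9 12.4 | 6 -11.1 14.5 | 12 -11.3 13.9 | 18 -10.3 13.9 | 24 -11.9 11.1 | 30 -12.0 13.8 | 36 -12.0 13.9 | 42 -11.1 13.1 | 48 -11.2 11.2 | 54 -10.9 7.1 | 60 -11.5 3.3 | 66 -11.3 4.9 | 72 -11.3 8.3 | 78 -11.6 9.4 | 84 -11.6 9.1 | 90 -11.8 7.1 | 96 -12.1 6.4 | 102 -12.1 9.5 | 108 -12.7 10.8 | 114 -12.7 -5.6 | 120 -12.4 -5.9 |
```

View pics/c3.png

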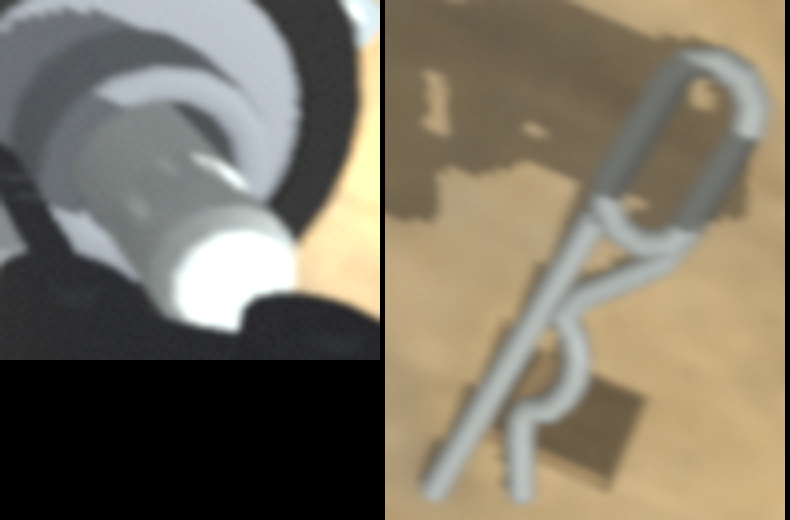

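Clip geometry is confirmed: straight leg on the left, loop at the far end. The marks on the axle (bright spot towards the −12° side in both views, none at 78°) suggest the hole runs along about 168°/−12°, close to how the clip lies. Going to the clip.

Emit:
jog_arm:
  motion:
    - [0.5,-0.5,-0.2,0.12,0,0]
    - [0.5,-0.5,-0.2,0.12,0,0]
    - [0.5,-0.5,-0.2,0.12,0,0]
    - [0.5,-0.5,-0.2,0.12,0,0]
    - [0.5,-0.5,-0.2,0.12,0,0]
    - [0.5,-3,0.5,0,0,0]
    - [1,-3,0.5,0,0,0]
    - [0,0,0,0,0,0]
  hand: 0.6

```text
t: 10.07
eef_pos: [0.5226, 0.2471, 0.112]
orientation: [-0.704, 0.051, 0.706, 0.054]
contact_force: [-2.1, 2.4, 0.1]
opening: 0.403
```

Emit:
jog_arm:
  motion:
    - [0,0,0,0,0,0]
    - [0,0,0,0,0,0]

```text
t: 10.23
eef_pos: [0.5253, 0.239, 0.1131]
orientation: [0.705, -0.056, -0.705, -0.055]
contact_force: [0.4, -0.3, 0.5]
opening: 0.402
```

Run:
```python
from h import *
go([.5267,.2425,.045],yaw=-1.717)
KT,im=snap("wrist","w6"); im=im[:,:,::-1]; hsv=cv2.cvtColor(np.ascontiguousarray(im),cv2.COLOR_BGR2HSV)
print(proj(KT,[[.5267,.2425,.01],[.4291,.2657,.003]]))
m=((hsv[...,1]<60)&(hsv[...,2]>110)).astype(np.uint8)
n,l,s,ce=cv2.connectedComponentsWithStats(m)
for i in range(1,n):
    if s[i,4]>300: print(s[i],ce[i].round(0))
```

```text
t 10.23 p [0.5253 0.239  0.1131] yaw -1.728 F [ 0.4 -0.3  0.5] op 0.402 | shift cm (now axes) [ 6.81 -0.38 -0.08] (after turn) [ 6.81 -0.37 -0.09] turn [-0.011 -0.    -0.002]
[[254.43392356 198.24693834]
 [245.93015943 308.05385421]]
[   0    5   73   51 1837] [36. 31.]
[453  75  59  35 914] [483.  86.]
[ 235  167   32  145 2344] [249. 233.]
```

Run:
```python
from h import *
KT=cam("wrist"); im=cv2.imread("pics/w6.png"); hsv=cv2.cvtColor(im,cv2.COLOR_BGR2HSV)
m=((hsv[...,1]<60)&(hsv[...,2]>110)).astype(np.uint8)
n,l,s,ce=cv2.connectedComponentsWithStats(m); i=[i for i in range(1,n) if s[i,4]>2000 and 100<ce[i][0]<400][0]
for r in range(167,313,6):
    c=np.where(l[r]==i)[0]; c0=c[0]; 
    e=c0
    while e+1 in c: e+=1
    print(r,c[0],e,c[-1],"ctr@.012",cast(KT,((c[0]+c[-1])/2,r),.010)[0,:2].round(4),"leg@.003",cast(KT,((c[0]+e)/2,r),.003)[0,:2].round(4))
```

```text
167 245 255 255 ctr@.012 [0.5507 0.2413] leg@.003 [0.5491 0.2418]
173 240 263 263 ctr@.012 [0.5461 0.241 ] leg@.003 [0.5445 0.2414]
179 236 244 265 ctr@.012 [0.5419 0.2425] leg@.003 [0.5413 0.2506]
185 235 242 266 ctr@.012 [0.5374 0.2432] leg@.003 [0.5369 0.2525]
191 235 242 266 ctr@.012 [0.5329 0.2439] leg@.003 [0.5323 0.2534]
197 235 242 266 ctr@.012 [0.5284 0.2447] leg@.003 [0.5276 0.2542]
203 235 243 266 ctr@.012 [0.5238 0.2455] leg@.003 [0.5228 0.2547]
209 236 243 266 ctr@.012 [0.5191 0.2459] leg@.003 [0.518  0.2551]
215 236 243 266 ctr@.012 [0.5144 0.2467] leg@.003 [0.5131 0.256 ]
221 237 248 265 ctr@.012 [0.5096 0.2475] leg@.003 [0.5079 0.2546]
227 237 264 264 ctr@.012 [0.5049 0.2486] leg@.003 [0.5019 0.2493]
233 237 243 260 ctr@.012 [0.5003 0.2509] leg@.003 [0.4982 0.2583]
239 237 244 256 ctr@.012 [0.4956 0.2533] leg@.003 [0.4931 0.2588]
245 237 252 252 ctr@.012 [0.4909 0.2557] leg@.003 [0.4875 0.2565]
251 237 252 252 ctr@.012 [0.4858 0.2565] leg@.003 [0.4823 0.2574]
257 238 244 258 ctr@.012 [0.4803 0.2547] leg@.003 [0.4775 0.2611]
263 238 244 261 ctr@.012 [0.4749 0.2544] leg@.003 [0.4721 0.262 ]
269 238 244 261 ctr@.012 [0.4697 0.2553] leg@.003 [0.4667 0.263 ]
275 238 244 260 ctr@.012 [0.4645 0.2566] leg@.003 [0.4613 0.264 ]
281 238 244 255 ctr@.012 [0.4594 0.2595] leg@.003 [0.4558 0.2649]
287 239 244 259 ctr@.012 [0.4537 0.2584] leg@.003 [0.4501 0.2655]
293 239 245 263 ctr@.012 [0.448  0.2577] leg@.003 [0.4444 0.2661]
299 239 245 264 ctr@.012 [0.4423 0.2583] leg@.003 [0.4387 0.2671]
305 239 245 245 ctr@.012 [0.4379 0.2669] leg@.003 [0.4329 0.2681]
311 240 243 243 ctr@.012 [0.4323 0.2683] leg@.003 [0.4271 0.2695]
```

Emit:
jog_arm:
  motion:
    - [1,-0.6,0,0,0,0]
    - [2,0,0,0,0,0]
    - [2,0,0,0,0,0]
    - [1,0,0,0,0,0]
    - [0.6,0,0,0,0,0]
    - [0.4,0,0,0,0,0]
    - [0,0,0,0,0,0]
    - [0,0,0,0,0,0]

```text
t: 10.95
eef_pos: [0.5262, 0.2472, 0.0439]
orientation: [0.705, -0.055, -0.705, -0.055]
contact_force: [-0.7, -0.3, 0.3]
opening: 0.399
```

Emit:
jog_arm:
  motion:
    - [0.4,0,0,0,0,0]
    - [0.3,0,0,0,0,0]
    - [0.2,0,0,0,0,0]
    - [0,0,0,0,0,0]

```text
t: 11.28
eef_pos: [0.5253, 0.2469, 0.0339]
orientation: [-0.705, 0.055, 0.705, 0.055]
contact_force: [0.7, 0.1, -0.1]
opening: 0.404
```

Emit:
jog_arm:
  motion:
    - [0.3,0.1,0,0,0,0]
    - [0.2,0,0,0,0,0]
    - [0.1,0,0,0,0,0]
    - [0,0,0,0,0,0]

```text
t: 11.62
eef_pos: [0.5252, 0.2458, 0.0279]
orientation: [-0.705, 0.055, 0.705, 0.055]
contact_force: [-0.3, 0.6, 0.1]
opening: 0.4
```

Emit:
jog_arm:
  motion:
    - [0.1,0,0,0,0,0]
    - [0.1,0,0,0,0,0]
    - [0.1,0,0,0,0,0]
    - [0,0,0,0,0,0]

```text
t: 11.95
eef_pos: [0.5253, 0.246, 0.0251]
orientation: [-0.705, 0.055, 0.705, 0.055]
contact_force: [-0.4, 0.4, -0.5]
opening: 0.401
```

Emit:
jog_arm:
  motion:
    - [0.1,0,0,0,0,0]
    - [0.1,0,0,0,0,0]
    - [0,0,0,0,0,0]

```text
t: 12.2
eef_pos: [0.5253, 0.246, 0.0231]
orientation: [-0.705, 0.055, 0.705, 0.055]
contact_force: [0.0, -0.4, 0.5]
opening: 0.405
```

Emit:
jog_arm:
  motion:
    - [0,0,0,0,0,0]
    - [0,0,0,0,0,0]
    - [0,0,0,0,0,0]
    - [0,0,0,0,0,0]
    - [0,0,0,0,0,0]
  hand: 1

```text
t: 12.62
eef_pos: [0.5256, 0.2461, 0.0235]
orientation: [0.705, -0.055, -0.705, -0.055]
contact_force: [-0.5, -0.4, 1.1]
opening: 0.255
```

Emit:
jog_arm:
  motion:
    - [-2,0,0,0,0,0]
    - [-3.5,0,0,0,0,0]
    - [-3.5,0,0,0.056,0,0]
    - [-3.3,2.5,-0.9,0,0,0]
    - [0,3.5,-1.4,0,0,0]
    - [0,3.5,-1.4,0,0,0]
    - [0,3.5,-1.4,0,0,0]
    - [0,3.5,-1.4,0,0,0]

```text
t: 13.28
eef_pos: [0.5543, 0.0699, 0.1459]
orientation: [0.703, -0.074, -0.703, -0.074]
contact_force: [-0.1, 0.1, -1.4]
opening: 0.257
```

Emit:
jog_arm:
  motion:
    - [0,3.0,-1.4,0,0,0]
    - [0,0,0,0,0,0]
    - [0,0,0,0,0,0]

```text
t: 13.53
eef_pos: [0.5619, 0.0354, 0.1453]
orientation: [-0.703, 0.077, 0.703, 0.076]
contact_force: [-0.6, 1.2, -1.5]
opening: 0.258
```

Run:
```python
from h import *
go([.5613,.0344,.13],yaw=-1.7785)
```

```text
t 13.53 p [0.5619 0.0354 0.1453] yaw -1.789 F [-0.6  1.2 -1.5] op 0.258 | shift cm (now axes) [1.53 0.1  0.04] (after turn) [1.53 0.11 0.04] turn [-0.01   0.    -0.002]
```

Emit:
jog_arm:
  motion:
    - [0.8,0.1,0,-0.01,0,0]
    - [0.8,0,0,0,0,0]
    - [0.1,0,0,0,0,0]
    - [0,0,0,0,0,0]
    - [0,0,0,0,0,0]

```text
t: 13.95
eef_pos: [0.5611, 0.0395, 0.1283]
orientation: [-0.703, 0.07, 0.704, 0.07]
contact_force: [-0.4, -0.6, -1.2]
opening: 0.255
```

Run:
```python
from h import *
go([.5613,.0344,.13],yaw=-1.7785)
KT,im=snap("wrist","w7")
st=env.observe(); T=R.from_quat(st["orientation"]); tl=lambda x,y,z: st["eef_pos"]+T.apply([x/1000,y/1000,z/1000])
print(proj(KT,[tl(20.5,-9,38),tl(20.5,-9,60),tl(20.5,-9,100),tl(24+6,-9,38),[.526,.051,.095]]).round(1))
c=im[190:384,150:350,::-1]; cv2.imwrite("pics/c4.png",cv2.resize(c,None,fx=3,fy=3,interpolation=cv2.INTER_CUBIC))
```

```text
t 13.95 p [0.5611 0.0395 0.1283] yaw -1.77 F [-0.4 -0.6 -1.2] op 0.255 | shift cm (now axes) [-0.17  0.5  -0.12] (after turn) [-0.17  0.49 -0.12] turn [0.009 0.001 0.   ]
[[243.1 318.4]
 [243.6 352.7]
 [244.6 408.9]
 [243.9 306.7]
 [252.3 301.1]]
```

View pics/c4.png

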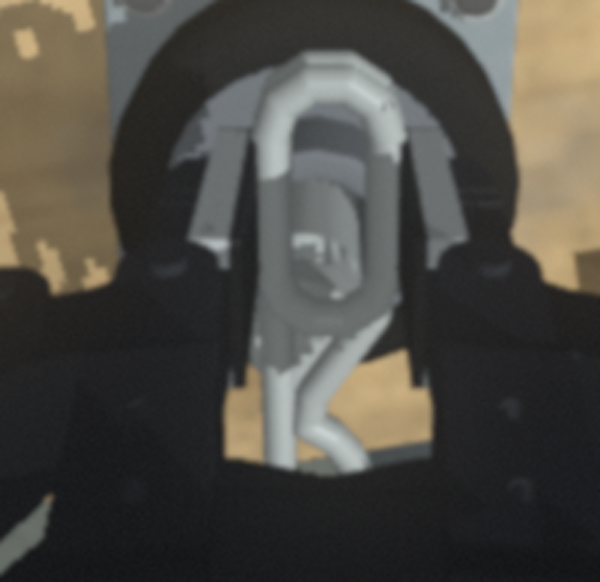

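Through the loop the axle is visible, with bright hole edges at crop (310–340,250). So the hole does face the loop side, and the direction is confirmed. Next I'll nudge +y and touch the axle top gently with the clip.

Emit:
jog_arm:
  motion:
    - [0,0.4,0,0.009,0,0]
    - [0.2,0,0,0,0,0]
    - [0.2,0,0,0,0,0]
    - [0.1,0,0,0,0,0]
    - [0,0,0,0,0,0]

```text
t: 14.42
eef_pos: [0.5605, 0.0343, 0.1234]
orientation: [-0.703, 0.074, 0.703, 0.074]
contact_force: [-0.7, 0.1, -1.4]
opening: 0.253
```

Emit:
jog_arm:
  motion:
    - [0.1,0,0,0,0,0]
    - [0.1,0,0,0,0,0]
    - [0,0,0,0,0,0]

```text
t: 14.67
eef_pos: [0.5606, 0.0344, 0.1215]
orientation: [-0.703, 0.074, 0.703, 0.074]
contact_force: [-0.5, 0.1, -0.4]
opening: 0.251
```

Emit:
jog_arm:
  motion:
    - [0.1,0,0,0,0,0]
    - [0.1,0,0,0,0,0]
    - [0,0,0,0,0,0]

```text
t: 14.92
eef_pos: [0.5609, 0.0344, 0.1206]
orientation: [0.703, -0.074, -0.703, -0.074]
contact_force: [-1.5, -0.4, 4.6]
opening: 0.254
```

Run:
```python
from h import *
go([.5613,.0344,.13],yaw=-1.7785)
# w5 pose
st=dict(eef_pos=[.5198,.1582,.154],orientation=[0.69,0.159,-0.689,0.158])
K,_=cam("wrist"); T=np.eye(4); q=np.array(st["orientation"]); T[:3,:3]=R.from_quat(q).as_matrix(); T[:3,3]=st["eef_pos"]; KT=(K,T@np.array(env.get_calibration("wrist")["hand_eye"]))
for z in (.088,.091,.094,.097,.099): print(z,cast(KT,(413.6,285.8),z).round(4),cast(KT,(413.6,284),z).round(4))
im=cv2.imread("pics/w5.png"); print(im[262:300:3,395:432:2].sum(2)//3)
```

```text
t 14.92 p [0.5609 0.0344 0.1206] yaw -1.781 F [-1.5 -0.4  4.6] op 0.254 | shift cm (now axes) [-0.94 -0.01 -0.04] (after turn) [-0.94 -0.01 -0.04] turn [-0.002 -0.     0.   ]
0.088 [[0.5211 0.0449 0.088 ]] [[0.5223 0.0457 0.088 ]]
0.091 [[0.5222 0.0473 0.091 ]] [[0.5233 0.0481 0.091 ]]
0.094 [[0.5232 0.0497 0.094 ]] [[0.5243 0.0504 0.094 ]]
0.097 [[0.5243 0.052  0.097 ]] [[0.5254 0.0528 0.097 ]]
0.099 [[0.525  0.0536 0.099 ]] [[0.5261 0.0543 0.099 ]]
[[ 82  84  84  86  86  87  87  88  89 105 126 129 127 120  84  41  36  37
   38]
 [ 85  85  85  86  87  89  88  90  90  93  94  95  97  77  40  36  38  38
   37]
 [ 86  85  87  89  94 101 105 109 114 118 124 126 126 117  81  43  38  39
   39]
 [ 84  89  94  99 102 105 111 116 121 126 132 135 138 141 140 105  53  39
   60]
 [ 88  96  99 102 105 119 141 164 177 182 183 182 177 169 159 150 117  77
  117]
 [ 92  97  98 117 146 170 181 182 182 184 186 187 187 186 184 175 159 143
  144]
 [ 93  97 113 148 172 179 180 183 182 182 182 184 185 187 186 184 174 154
  145]
 [ 93 109 145 170 178 178 177 178 180 182 182 181 181 183 185 186 175 152
  143]
 [ 94 112 154 176 177 177 178 177 177 177 179 182 180 179 174 172 164 144
  135]
 [ 94 112 155 176 177 177 176 177 176 176 175 148  91  64  49  42  42  38
   44]
 [ 74 100 130 169 179 177 177 177 177 173 122  39  30  29  29  29  28  28
   27]
 [ 33  43  62  97 130 158 167 170 174 168  83  29  29  28  30  28  27  26
   28]
 [ 29  30  29  29  30  32  34  47  57  65  36  29  28  27  28  28  27  27
   28]]
```

Axle top felt at TCP z ≈ 0.121, so its height is about 0.0975 m. The hole is then at about 0.0813, giving a TCP z of about 0.1018 for insertion. Backing off.

Emit:
jog_arm:
  motion:
    - [-0.6,0,0,0,0,0]
    - [0,-0.1,-2,0,0,0]
    - [0,0,-3.2,0,0,0]
    - [0,0,-3,0,0,0]
    - [1,0,0,0,0,0]
    - [1.0,0,0,0,0,0]
    - [0,0,0,0,0,0]
    - [0,0,0,0,0,0]

```text
t: 15.58
eef_pos: [0.6391, 0.0188, 0.1043]
orientation: [-0.702, 0.074, 0.705, 0.074]
contact_force: [-0.3, 0.4, -0.8]
opening: 0.25
```

```bash
cat >> h.py <<'E'
def rel(ax=(.5255,.052),hole=.0813):
    st=env.observe(); A=R.from_quat(st["orientation"]); p=np.array(st["eef_pos"])
    v=A.inv().apply(np.array([ax[0],ax[1],hole])-p)*1000
    print("t",round(st["t"],2),"axle rel leg: up-err x",(v[0]-20.5).round(2),"lat y",(v[1]+9).round(2),"seat dist",(v[2]-60).round(2),"Ftool",A.inv().apply(st["contact_force"]).round(1),"M",A.inv().apply(st["moment"]).round(2),"op",round(st["opening"],3))
E
python3 -c "
from h import *
rel(); go(yaw=-1.7785)"
```

```text
t 15.58 axle rel leg: up-err x 2.98 lat y 0.09 seat dist 57.94 Ftool [ 0.8 -0.3  0.4] M [0.02 0.01 0.04] op 0.25
t 15.58 p [0.6391 0.0188 0.1043] yaw -1.78 F [-0.3  0.4 -0.8] op 0.25 | shift cm (now axes) None (after turn) None turn [-0.002  0.004 -0.001]
```

Emit:
jog_arm:
  motion:
    - [0.15,0,0,0,0.004,0]
    - [0.12,0,0,0,0,0]
    - [0,0,0.2,0,0,0]
    - [0,0,0.1,0,0,0]
    - [0,0,0,0,0,0]

```text
t: 16.0
eef_pos: [0.6379, 0.019, 0.1035]
orientation: [0.705, -0.074, -0.702, -0.074]
contact_force: [0.2, -0.5, -0.1]
opening: 0.252
```

```bash
python3 -c "
from h import *
rel(); go(yaw=-1.7785)"
```

```text
t 16.0 axle rel leg: up-err x 1.17 lat y 0.18 seat dist 56.91 Ftool [ 0.1  0.4 -0.3] M [-0.04  0.04  0.01] op 0.252
t 16.0 p [0.6379 0.019  0.1035] yaw -1.781 F [ 0.2 -0.5 -0.1] op 0.252 | shift cm (now axes) None (after turn) None turn [-0.002 -0.004  0.   ]
```

Emit:
jog_arm:
  motion:
    - [0.15,0,0,0,-0.002,0]
    - [0,0,0.2,0,0,0]
    - [0,0,0.2,0,0,0]
    - [0,0,0.1,0,0,0]
    - [0,0,0.1,0,0,0]
    - [0,0,0.1,0,0,0]
    - [0,0,0,0,0,0]

```text
t: 16.58
eef_pos: [0.6312, 0.0204, 0.1015]
orientation: [0.704, -0.074, -0.703, -0.074]
contact_force: [-0.3, 0.6, 0.5]
opening: 0.254
```

```bash
python3 -c "
from h import *
rel(); go(yaw=-1.7785)"
```

```text
t 16.58 axle rel leg: up-err x -0.46 lat y 0.11 seat dist 49.99 Ftool [-0.5 -0.5  0.4] M [-0.01 -0.02 -0.04] op 0.254
t 16.58 p [0.6312 0.0204 0.1015] yaw -1.781 F [-0.3  0.6  0.5] op 0.254 | shift cm (now axes) None (after turn) None turn [-0.002 -0.002 -0.   ]
```

Emit:
jog_arm:
  motion:
    - [0,0,0.1,0,0,0]
    - [0,0,0.1,0,0,0]
    - [0,0,0.1,0,0,0]
    - [0,0,0.1,0,0,0]
    - [0,0,0,0,0,0]

```text
t: 17.0
eef_pos: [0.6272, 0.0212, 0.1015]
orientation: [0.704, -0.074, -0.703, -0.074]
contact_force: [0.3, 0.0, -0.9]
opening: 0.252
```

```bash
python3 -c "
from h import *
rel(); go(yaw=-1.7785)"
```

```text
t 17.0 axle rel leg: up-err x -0.49 lat y 0.1 seat dist 45.95 Ftool [ 0.9 -0.1 -0.3] M [0.01 0.03 0.03] op 0.252
t 17.0 p [0.6272 0.0212 0.1015] yaw -1.781 F [ 0.3  0.  -0.9] op 0.252 | shift cm (now axes) None (after turn) None turn [-0.002 -0.002 -0.   ]
```

Emit:
jog_arm:
  motion:
    - [0,0,0.15,0,0,0]
    - [0,0,0.15,0,0,0]
    - [0,0,0.15,0,0,0]
    - [0,0,0.15,0,0,0]
    - [0,0,0.15,0,0,0]
    - [0,0,0.15,0,0,0]
    - [0,0,0,0,0,0]

```text
t: 17.58
eef_pos: [0.6183, 0.0232, 0.1015]
orientation: [0.704, -0.074, -0.703, -0.074]
contact_force: [0.2, 0.1, -0.8]
opening: 0.255
```

Emit:
jog_arm:
  motion:
    - [0,0,0.15,0,0,0]
    - [0,0,0.15,0,0,0]
    - [0,0,0.15,0,0,0]
    - [0,0,0.15,0,0,0]
    - [0,0,0,0,0,0]

```text
t: 18.0
eef_pos: [0.6124, 0.0244, 0.1014]
orientation: [0.704, -0.074, -0.703, -0.074]
contact_force: [-0.9, -0.6, -0.6]
opening: 0.258
```

```bash
python3 -c "
from h import *
rel(); go(yaw=-1.7785); KT,im=snap('wrist','w8')
c=im[150:384,150:360,::-1]; cv2.imwrite('pics/c5.png',cv2.resize(c,None,fx=2.5,fy=2.5,interpolation=cv2.INTER_CUBIC))"
```

```text
t 18.0 axle rel leg: up-err x -0.5 lat y 0.14 seat dist 30.77 Ftool [0.6 0.8 0.7] M [0.03 0.07 0.05] op 0.258
t 18.0 p [0.6124 0.0244 0.1014] yaw -1.781 F [-0.9 -0.6 -0.6] op 0.258 | shift cm (now axes) None (after turn) None turn [-0.002 -0.002 -0.   ]
```

Emit:
jog_arm:
  motion:
    - [0,0,0.15,0,0,0]
    - [0,0,0.15,0,0,0]
    - [0,0,0.15,0,0,0]
    - [0,0,0.1,0,0,0]
    - [0,0,0.1,0,0,0]
    - [0,0,0,0,0,0]

```text
t: 18.55
eef_pos: [0.6065, 0.0249, 0.1016]
orientation: [0.704, -0.075, -0.702, -0.074]
contact_force: [-0.5, -1.3, -1.5]
opening: 0.253
```

Emit:
jog_arm:
  motion:
    - [0,0,0.1,0,0,0]
    - [0,0,0.1,0,0,0]
    - [0,0,0.1,0,0,0]
    - [0,0,0,0,0,0]

```text
t: 18.88
eef_pos: [0.6045, 0.0253, 0.102]
orientation: [0.705, -0.075, -0.702, -0.074]
contact_force: [2.1, -3.8, -0.5]
opening: 0.253
```

```bash
python3 -c "
from h import *
rel()"
```

```text
t 18.88 axle rel leg: up-err x -0.21 lat y -0.6 seat dist 22.96 Ftool [ 0.5  3.2 -2.8] M [-0.07  0.82  0.49] op 0.253
```

Emit:
jog_arm:
  motion:
    - [0,0,0.1,0,0,0]
    - [0,0,0.1,0,0,0]
    - [0,0,0.1,0,0,0]
    - [0,0,0.1,0,0,0]
    - [0,0,0,0,0,0]

```text
t: 19.3
eef_pos: [0.6009, 0.0261, 0.1021]
orientation: [0.705, -0.075, -0.701, -0.074]
contact_force: [3.3, -3.1, -0.1]
opening: 0.252
```

```bash
python3 -c "
from h import *
rel()"
```

```text
t 19.3 axle rel leg: up-err x -0.16 lat y -0.61 seat dist 19.29 Ftool [ 0.2  2.4 -3.9] M [-0.13  0.97  0.61] op 0.252
```

Emit:
jog_arm:
  motion:
    - [0,0,0.1,0,0,0]
    - [0,0,0.1,0,0,0]
    - [0,0,0.1,0,0,0]
    - [0,0,0.1,0,0,0]
    - [0,0,0.1,0,0,0]
    - [0,0,0,0,0,0]

```text
t: 19.8
eef_pos: [0.5973, 0.0267, 0.1027]
orientation: [0.706, -0.075, -0.7, -0.074]
contact_force: [5.1, -3.6, -0.5]
opening: 0.255
```

```bash
python3 -c "
from h import *
rel()"
```

```text
t 19.8 axle rel leg: up-err x 0.23 lat y -0.72 seat dist 15.7 Ftool [ 0.6  2.5 -5.7] M [-0.14  1.29  0.59] op 0.255
```

Emit:
jog_arm:
  motion:
    - [0,0,0.1,0,0,0]
    - [0,0,0.1,0,0,0]
    - [0,0,0.1,0,0,0]
    - [0,0,0.1,0,0,0]
    - [0,0,0,0,0,0]

```text
t: 20.22
eef_pos: [0.5935, 0.0275, 0.1027]
orientation: [0.706, -0.075, -0.7, -0.074]
contact_force: [5.6, -3.6, 0.4]
opening: 0.251
```

Emit:
jog_arm:
  motion:
    - [0,0,0.1,0,0,0]
    - [0,0,0.1,0,0,0]
    - [0,0,0,0,0,0]

```text
t: 20.47
eef_pos: [0.5892, 0.0283, 0.1018]
orientation: [0.704, -0.075, -0.702, -0.074]
contact_force: [2.2, -4.4, -0.4]
opening: 0.25
```

```bash
python3 -c "
from h import *
rel(); go(yaw=-1.7785)"
```

```text
t 20.47 axle rel leg: up-err x -0.17 lat y -0.84 seat dist 7.3 Ftool [ 0.4  3.9 -3. ] M [-0.18  0.57  0.64] op 0.25
t 20.47 p [0.5892 0.0283 0.1018] yaw -1.782 F [ 2.2 -4.4 -0.4] op 0.25 | shift cm (now axes) None (after turn) None turn [-0.003 -0.003 -0.001]
```

Emit:
jog_arm:
  motion:
    - [0,0,0.1,0,0,0]
    - [0,0,0.1,0,0,0]
    - [0,0,0.1,0,0,0]
    - [0,0,0,0,0,0]

```text
t: 20.8
eef_pos: [0.5833, 0.0299, 0.1006]
orientation: [-0.702, 0.075, 0.705, 0.074]
contact_force: [-3.4, -3.0, -0.0]
opening: 0.251
```

```bash
python3 -c "
from h import *
rel()"
```

```text
t 20.8 axle rel leg: up-err x -0.98 lat y -0.58 seat dist 1.03 Ftool [0.  3.6 2.7] M [-0.28 -0.63  0.88] op 0.251
```

Emit:
jog_arm:
  motion:
    - [0,0,0.1,0,0,0]
    - [0,0,0,0,0,0]

```text
t: 20.97
eef_pos: [0.5818, 0.0304, 0.1003]
orientation: [-0.701, 0.074, 0.705, 0.073]
contact_force: [-5.0, -3.6, 1.0]
opening: 0.251
```

Emit:
jog_arm:
  motion:
    - [0,0,0.1,0,0,0]
    - [0,0,0,0,0,0]

```text
t: 21.13
eef_pos: [0.5815, 0.0305, 0.1006]
orientation: [-0.702, 0.074, 0.704, 0.074]
contact_force: [-3.5, -4.3, 0.8]
opening: 0.251
```

```bash
python3 -c "
from h import *
rel()"
```

```text
t 21.13 axle rel leg: up-err x -1.06 lat y -0.4 seat dist -0.79 Ftool [-0.8  4.9  2.6] M [-0.29 -0.8   1.  ] op 0.251
```

Emit:
jog_arm:
  motion:
    - [0,0,0.1,0,0,0]
    - [0,0,0,0,0,0]

```text
t: 21.3
eef_pos: [0.5809, 0.0306, 0.1006]
orientation: [-0.702, 0.074, 0.704, 0.074]
contact_force: [-3.5, -3.6, -0.3]
opening: 0.252
```

Emit:
jog_arm:
  motion:
    - [0,0,0.1,0,0,0]
    - [0,0,0,0,0,0]

```text
t: 21.47
eef_pos: [0.5808, 0.0306, 0.1009]
orientation: [-0.703, 0.074, 0.703, 0.074]
contact_force: [-3.1, -3.8, 0.2]
opening: 0.25
```

```bash
python3 -c "
from h import *
rel(); go(yaw=-1.7785)
KT,im=snap('scene','s8'); c=im[130:230,170:290,::-1]; cv2.imwrite('pics/c6.png',cv2.resize(c,None,fx=5,fy=5,interpolation=cv2.INTER_CUBIC))"
```

```text
t 21.47 axle rel leg: up-err x -0.9 lat y -0.42 seat dist -1.46 Ftool [-0.2  4.4  2.2] M [-0.28 -0.47  1.06] op 0.25
t 21.47 p [0.5808 0.0306 0.1009] yaw -1.781 F [-3.1 -3.8  0.2] op 0.25 | shift cm (now axes) None (after turn) None turn [-0.002  0.    -0.001]
```

Emit:
jog_arm:
  motion:
    - [0,0,0.1,0,0,0]
    - [0,0,0.1,0,0,0]
    - [0,0,0,0,0,0]

```text
t: 21.77
eef_pos: [0.5806, 0.0306, 0.1015]
orientation: [0.704, -0.075, -0.702, -0.074]
contact_force: [0.3, -5.3, -0.2]
opening: 0.254
```

Emit:
jog_arm:
  motion:
    - [0,0,0.1,0,0,0]
    - [0,0,0.1,0,0,0]
    - [0,0,0,0,0,0]

```text
t: 22.02
eef_pos: [0.5803, 0.0306, 0.1021]
orientation: [0.706, -0.075, -0.701, -0.074]
contact_force: [1.7, -5.7, -1.1]
opening: 0.255
```

```bash
python3 -c "
from h import *
rel(); go(yaw=-1.7785)"
```

```text
t 22.02 axle rel leg: up-err x -0.14 lat y -0.49 seat dist -1.74 Ftool [ 1.1  5.2 -2.9] M [-0.32  0.69  1.1 ] op 0.255
t 22.02 p [0.5803 0.0306 0.1021] yaw -1.782 F [ 1.7 -5.7 -1.1] op 0.255 | shift cm (now axes) None (after turn) None turn [-0.003 -0.008 -0.   ]
```

Push now rises with no travel, which is the stop. I'll relieve the loads and release.

Emit:
jog_arm:
  motion:
    - [0,0.15,-0.1,0,0,0]
    - [0,0.1,-0.1,0,0,0]
    - [0,0,0,0,0,0]

```text
t: 22.27
eef_pos: [0.5804, 0.0301, 0.1017]
orientation: [0.705, -0.073, -0.702, -0.075]
contact_force: [0.7, -1.4, -0.4]
opening: 0.251
```

Emit:
jog_arm:
  motion:
    - [0,0,0,0,0,0]
    - [0,0,0,0,0,0]
    - [0,0,0,0,0,0]
    - [0,0,0,0,0,0]
  hand: 0.5

```text
t: 22.6
eef_pos: [0.5795, 0.0299, 0.1015]
orientation: [0.704, -0.074, -0.703, -0.074]
contact_force: [-1.0, -0.6, 0.4]
opening: 0.501
```

```bash
python3 -c "
from h import *
rel(); go(yaw=-1.7785); KT,im=snap('wrist','w9')
c=im[150:384,150:360,::-1]; cv2.imwrite('pics/c7.png',cv2.resize(c,None,fx=2.5,fy=2.5,interpolation=cv2.INTER_CUBIC))"
```

```text
t 22.6 axle rel leg: up-err x -0.38 lat y -1.35 seat dist -2.59 Ftool [-0.4  0.8  0.8] M [ 0.03 -0.03 -0.05] op 0.501
t 22.6 p [0.5795 0.0299 0.1015] yaw -1.78 F [-1.  -0.6  0.4] op 0.501 | shift cm (now axes) None (after turn) None turn [-0.002 -0.002  0.001]
```

View pics/c7.png

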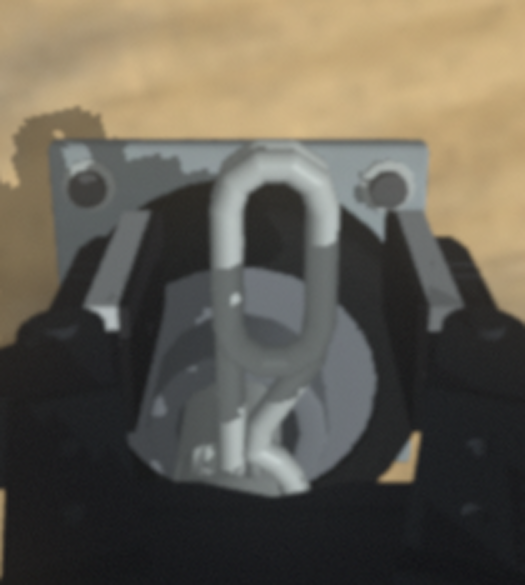

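Fingers are clear of the clip. The straight leg enters the axle at (232,450) in the crop and the bent leg passes its side. Lifting off to check from above.

Emit:
jog_arm:
  motion:
    - [-1,0,0,0,0,0]
    - [-3,0,0,0,0,0]
    - [-3,0,0,0,0,0]
    - [-3,0,0,0,0,0]
    - [0,0,0,0,0,0]
    - [0,0,0,0,0,0]

```text
t: 23.15
eef_pos: [0.5811, 0.0292, 0.2048]
orientation: [0.706, -0.074, -0.7, -0.075]
contact_force: [0.2, 0.8, -0.4]
opening: 0.5
```

```bash
python3 -c "
from h import *
rel(); KT,im=snap('wrist','w10')
u=proj(KT,[[.5255,.052,.0975],[.5255,.052,.0813]]); print(u)
x,y=u[0].astype(int); print(x,y)
c=im[max(0,y-110):y+90,x-110:x+110,::-1]; print(x-110,max(0,y-110)); cv2.imwrite('pics/c8.png',cv2.resize(c,None,fx=3,fy=3,interpolation=cv2.INTER_CUBIC))"
```

```text
t 23.15 axle rel leg: up-err x 102.56 lat y -1.41 seat dist 0.12 Ftool [ 0.4 -0.9 -0.1] M [-0.02 -0.05 -0.03] op 0.5
[[246.5992387  268.85227081]
 [247.33870457 258.95955553]]
246 268
136 158
```

View pics/c8.png

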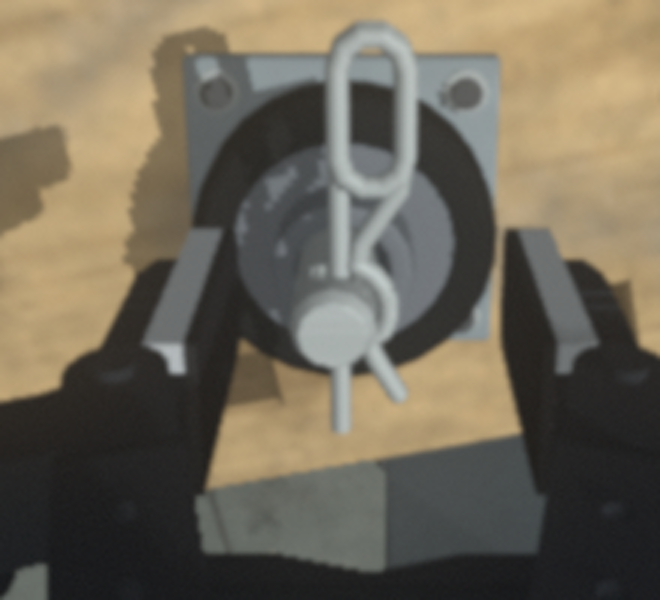

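The clip passes through the axle (tip at crop (341,432)), with the pocket around it and the axle top at (335,330). Last numeric check: the tip should be 40 mm past the axis.

```bash
python3 -c "
from h import *
KT=cam('wrist'); o=lambda x,y:(136+(x+.5)/3-.5,158+(y+.5)/3-.5)
a=cast(KT,o(335.5,330),.0975)[0]; t=cast(KT,o(341,432),.083)[0]; l=cast(KT,o(341,230),.0813)[0]
u=np.array([np.cos(2.934),np.sin(2.934)]); d=(t-a)[:2]
print('axle',a.round(4),'tip',t.round(4),'tip past axis mm',d@u*1000,'lat',(d[0]*-u[1]+d[1]*u[0])*1000)
e=(t-l)[:2]; print('leg angle',np.arctan2(e[1],e[0]))
s=env.observe(); print(s['t'],s['contact_force'].round(1))
"
```

```text
axle [0.5256 0.0505 0.0975] tip [0.4846 0.0585 0.083 ] tip past axis mm 41.856005451854294 lat 0.5803719142106721
leg angle 2.924028400460071
23.2 [-1.1 -0.1 -0.8]
```

```bash
python3 -c "
from h import *
print(env.finish_job())"
```

```text
the job is handed in; nothing more can be done
None
```

I put the wheel on the axle and pushed the R-clip through the cross-hole to its stop. I then let go, lifted clear and handed the job in at about 23 s. The hand-in gives no verdict.

- **Wheel:** I lowered it by the hub. The wrist force changed from −3.3 N to +1 N at the height expected for the wheel sitting on the shoulder. I did not measure its height or tilt after letting go, but the later pictures show it sitting flat round the axle.
- **Hole:** I touched the axle top lightly with the clip and got about 97.5 mm, which puts the hole at about 81 mm. The leg went in with no noticeable force.
- **Clip:** the bent leg rode over the axle with a push of about 6 N, and the clip then drew itself in. At the end the push rose with almost no travel, which is the stop. Wrist force on the clip stayed within about 7 N.
- **Last checks:** the final picture shows the leg through the axle with the axle in the pocket. The tip measured 41.9 mm past the axis, where 40 mm is nominal. That puts the clip about 2 mm off the axis, within the 3 mm limit, but my measurement is only good to about 1.5 mm. The leg's angle is within about 0.01 rad of the plate's measured direction.
- **Disagreement:** early axle positions differed by up to 5 mm between the top and wrist cameras. I settled it by feel at the bore and a later wrist view.

The arm kept clear of the pad, jar and block throughout, though I did not check them again at the end.

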